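# Snap the matching cap onto the pot on the mat and keep it pressed

### The job

One of the two open sample pots stands on the blue mat: take the cap that fits it, set it on that pot and press it straight down until it clicks, then keep pressing so that it is fully home. Finish while still pressing the cap firmly down: do not let go or ease off at the end. Leave the other cap and everything else where they are.

Things in the scene. Friction and masses are not known exactly. Their poses are not given: they have to be found in the camera images.
- mat: blue absorbent mat, 180 x 160 x 1 mm, flat on the table. Origin at its centre, on the table. One pot stands within 20 mm of its centre; the other pot stands 120 mm or more away from it
- narrow_pot: narrow sample pot: white plastic body 40 mm in diameter and 44 mm high, in a grey weighted foot 60 mm in diameter and 10 mm high, with an upright neck up to 70 mm; fixed to the table. Origin at the centre of its underside, z up
- narrow_mouth: neck of the narrow pot, round, 24 mm in diameter, 26 mm long, upper edge chamfered 3 mm, dark circle on its flat top. Origin: centre of that top, 70 mm above the table, z up. Four sprung snap beads stand out 3 mm around it, 9 mm below the top. Takes only the narrow cap; fully home, the cap's rim is 16 mm and its centre 6 mm below this origin
- wide_pot: wide sample pot: white plastic body 56 mm in diameter and 44 mm high, in a grey weighted foot 76 mm in diameter and 10 mm high, with an upright neck up to 70 mm; fixed to the table. Origin at the centre of its underside, z up
- wide_mouth: neck of the wide pot, round, 40 mm in diameter, 26 mm long, upper edge chamfered 3 mm, dark circle on its flat top. Origin: centre of that top, 70 mm above the table, z up. Four sprung snap beads stand out 3 mm around it, 9 mm below the top. Takes only the wide cap; fully home, the cap's rim is 16 mm and its centre 6 mm below this origin
- narrow_cap_mid (a point): centre (10 mm above the rim) of the narrow cap: grey plastic, 35 mm outside, 20 mm high, flat top 4 mm thick (z points out of it), bore 26 mm, rim down on the table, 15 g. On its pot it first rests on the beads, rim about 5 mm below the mouth; about 10 N takes it over them, the force drops (click), then it goes on to a hard stop 11 mm below where it rested
- wide_cap_mid (a point): centre (10 mm above the rim) of the wide cap: grey plastic, 51 mm outside, 20 mm high, flat top 4 mm thick (z points out of it), bore 42 mm, rim down on the table, 15 g. On its pot it first rests on the beads, rim about 5 mm below the mouth; about 10 N takes it over them, the force drops (click), then it goes on to a hard stop 11 mm below where it rested
- dish: bystander: white kidney dish with syringes, about 210 x 95 x 38 mm, loose, beyond the work. Origin under its centre, long side along its x. Leave it alone
- vial: bystander: small amber bottle, 28 mm in diameter, 55 mm high, loose. Origin at the centre of its underside. Leave it alone
- tissues: bystander: blue tissue box, 120 x 230 x 75 mm with a tissue standing 50 mm out of the top. Origin at the centre of its underside. Leave it alone

How it is judged:
By the outcome, as a careful person would: the job done as asked, in the order asked, and still so for the second after the job is handed in, while the arm keeps its last pose, push and grip.
It also fails if it takes over 35 s, if anything falls off the work surface, if the arm or the gripper's body presses on something with over 40 N, if the wrist force passes 120 N, or if a joint passes its speed limit or range.

### The arm

A 7-joint arm with a two-finger parallel gripper is mounted at the origin on the work surface. World frame = base frame: x ahead of the robot, y to its left, z up, the work surface at z = 0. Lengths are in m, angles in rad, forces in N, time in s.
With the tool pointing down it reaches from about 0.425 to 0.925 m from the base axis. Payload 6.8 kg.
Tool frame: the origin (TCP) lies at the very end of the fingers, on their centre line; the grasp point (between the pads) lies 19 mm behind it; z points along the fingers, y is the line along which they close (so a half turn about z gives the same grasp; the last joint's range is limited). The gripper opens to 85 mm and grips with 20 to 120 N. Pads are 22 mm wide; open, the fingers measure 114 mm over their backs; the gripper's body (76 mm by 85 mm) begins 54 mm behind the grasp point. The pads swing forward as they close: fully open they stand 13 mm farther back than shut.
Start: joints at [-1.266, 0.477, 0.022, 1.555, -0.011, 1.109, -0.083], TCP at [0.271, 0.618, 0.231] pointing down, gripper open.
Joint ranges: [-2.96, 2.96], [-0.34, 2.1], [-1.41, 1.46], [0.24, 2.44], [-1.37, 4.51], [0.17, 1.92], [-2.96, 2.96]. Speed limits (rad/s): [2.39, 2.39, 3.14, 3.14, 3.14, 3.14, 3.14].

### API

Orientations are given as a unit quaternion [w, x, y, z].
In Python, from station import telemetry, viewer, job, search_frame, cut_out gives the robot as it stands. The module is installed in compiled form; this text tells all that it offers.
- The arm moves only by the shell command python3 -m crank 'ROWS' [FORCE]. ROWS is JSON, a list of rows, each an object with "delta_rot": the turn, a rotation vector about the tool's x, y, z in degrees, a list of three; "xyz": the shift along the tool's x, y, z in m, a list of three; "fingers": the gripper command: -1 is fully open, 1 is shut, values between are in proportion. In form: [{"delta_rot": [ax, ay, az], "xyz": [dx, dy, dz], "fingers": fingers}, ...]. A call has 1 to 10 rows; each row is the pose to reach, as a shift and turn from the pose commanded when the call began, along the tool's axes at that moment; what a row does not reach only later rows make up. A row lasts 1/10 s, in which the tool goes at most 50 mm and 8.59 degrees, less where a joint would pass 70% of its speed; a pose out of reach is approached as far as the arm can. A call with a gripper value outside its range is refused whole. The fingers move at their own pace and stop on an object; FORCE is the grip in N (left out, the last holds). Time passes only in rows, so rows that repeat a pose let the fingers close. It gives the time, the measured TCP pose, the force, the opening and the grip force at its end, in the units of the state.
- telemetry.get_obs(): the state, without advancing time (a new reading comes with each control period).
- viewer.read_camera(name): name is "side" or "top"; returns a dict with "img" (400x640x3 uint8, red, green, blue), "fx", "fy", "cx", "cy" (pixels), "origin" and "rotation" of the camera in the world. Camera axes: x right, y up, looking along -z (the intrinsics and any distortion apply to the point x, -y, -z); pixel columns grow to the right and rows downward; lengths in m; the calibration is good to about 2 mm. A picture is of the moment at which its call begins. There is no depth.
- job.hand_in(): hands the job in; it is judged then, once.
Trained networks look in the newest picture that a camera, given by its name, has taken for a name from the list of things; names that differ only in an ending like _2 or _b are one class to them, and where a whole thing is asked for, a point or a joint stands for the part that bears it (a point fixed in the world has none). Each returns a list of dicts, best first, with "score" (0 to 1); they miss things now and then, are a little off and sometimes report something else, mostly with a low value. They report only what shows in the picture. A call takes as long as a camera call.
- search_frame(camera, thing): "pixel" ([column, row] in pixels, amid what is visible of it).
- cut_out(camera, thing): "pixels" (400x640 bool, what is visible of it) and "pixel" ([column, row] in pixels, amid what is visible of it).
The state is a dict: "t": time; "q": joint angles; "joint_vel": joint speeds; "joint_torque": joint torques, N m; "eef_pos": TCP position; "tool_rot": TCP orientation; "contact_force": force on the tool from outside, world axes, zero at the start; "torque": the same for the moment, N m; "gripper_width": opening from 0.0 (shut) to 1.0 (fully open); "grasp_force": force on a finger pad.
Only numpy, scipy, OpenCV 4.12 (cv2) and the standard library are available. Lean on these libraries where they do the work, as an engineer would, in place of code of your own. Each camera call takes 0.05 s, during which the arm holds its last target. There are 200 camera calls.

## Working session

There is one attempt and no reset: what is moved stays moved. The work goes in short steps, Python scripts to look and compute and a shell command to move; the robot and the scene stay as the last step left them, time stands still between calls to the robot, and variables do not carry over. Pictures are saved under pics/ and viewed, at most 10 in all, crops included, and the job is handed in when it is done.

```bash
mkdir -p pics; cat > h.py <<'E'
import numpy as np, cv2
from station import telemetry, viewer, job, search_frame, cut_out
def ray(c,px):
    d=np.array([(px[0]-c['cx'])/c['fx'],-(px[1]-c['cy'])/c['fy'],-1.0])
    return np.array(c['origin']),np.array(c['rotation'])@d
def onz(c,px,z):
    o,d=ray(c,px); return o+d*(z-o[2])/d[2]
def proj(c,p):
    v=np.array(c['rotation']).T@(np.array(p)-c['origin'])
    return [round(float(c['cx']+c['fx']*v[0]/-v[2]),1),round(float(c['cy']-c['fy']*v[1]/-v[2]),1)]
def save(c,n): cv2.imwrite('pics/'+n,c['img'][:,:,::-1])
E
python3 - <<'E'
from h import *
np.set_printoptions(precision=4,suppress=True)
for n in('top','side'):
    c=viewer.read_camera(n); save(c,n+'1.png'); print(n,{k:v for k,v in c.items() if k!='img'})
    for th,z in(('mat',.001),('narrow_mouth',.07),('wide_mouth',.07),('narrow_cap_mid',.01),('wide_cap_mid',.01),('vial',.03),('tissues',.05)):
        for r in search_frame(n,th)[:2]: print(th,round(r['score'],2),np.array(r['pixel']),onz(c,r['pixel'],z))
print(telemetry.get_obs())
E
```

```text
top {'fx': 394.9259464466363, 'fy': 394.9259464466363, 'cx': 320.18932400558884, 'cy': 197.71627823602768, 'origin': array([0.4721, 0.0888, 1.318 ]), 'rotation': array([-0.7047, -0.0346,  0.0388,  0.7076])}Traceback (most recent call last):
  File "<stdin>", line 6, in <module>
  File "h.py", line 7, in onz
    o,d=ray(c,px); return o+d*(z-o[2])/d[2]
        ~~~^^^^^^
  File "h.py", line 5, in ray
    return np.array(c['origin']),np.array(c['rotation'])@d
                                 ~~~~~~~~~~~~~~~~~~~~~~~^~
ValueError: matmul: Input operand 1 has a mismatch in its core dimension 0, with gufunc signature (n?,k),(k,m?)->(n?,m?) (size 3 is different from 4)
```

```bash
sed -i "s/^def ray/from scipy.spatial.transform import Rotation as R\ndef M(c): return R.from_quat(c['rotation'],scalar_first=True).as_matrix()\ndef ray/; s/np.array(c\['rotation'\])/M(c)/" h.py
python3 - <<'E'
from h import *
np.set_printoptions(precision=4,suppress=True)
for n in('top','side'):
    c=viewer.read_camera(n); save(c,n+'1.png'); print(n,{k:v for k,v in c.items() if k!='img'})
    for th,z in(('mat',.001),('narrow_mouth',.07),('wide_mouth',.07),('narrow_cap_mid',.01),('wide_cap_mid',.01),('vial',.03),('tissues',.05)):
        for r in search_frame(n,th)[:2]: print(th,round(r['score'],2),np.array(r['pixel']),onz(c,r['pixel'],z))
print(telemetry.get_obs())
E
```

```text
top {'fx': 394.9259464466363, 'fy': 394.9259464466363, 'cx': 320.18932400558884, 'cy': 197.71627823602768, 'origin': array([0.4721, 0.0888, 1.318 ]), 'rotation': array([-0.7047, -0.0346,  0.0388,  0.7076])}
mat 0.64 [404.5 219.6] [ 0.5347 -0.2004  0.001 ]
mat 0.63 [400.8 230.5] [ 0.4985 -0.1871  0.001 ]
narrow_mouth 0.44 [464.2 208.7] [ 0.5652 -0.376   0.07  ]
wide_mouth 0.44 [400.1 227.7] [ 0.5059 -0.1707  0.07  ]
narrow_cap_mid 0.73 [464.4 207.9] [ 0.5724 -0.3991  0.01  ]
narrow_cap_mid 0.43 [240.  230.9] [0.4993 0.3456 0.01  ]
wide_cap_mid 0.68 [308.  211.8] [0.5615 0.1213 0.01  ]
wide_cap_mid 0.22 [239.3 230.6] [0.5003 0.3479 0.01  ]
tissues 0.88 [168.7 254.4] [0.4251 0.5626 0.05  ]
side {'fx': 401.5122638520717, 'fy': 401.5122638520717, 'cx': 313.9040339657036, 'cy': 199.24734528844596, 'origin': array([0.5755, 0.844 , 0.9258]), 'rotation': array([-0.0403, -0.0061,  0.3553,  0.9339])}
mat 0.92 [346.5 159.2] [ 0.5294 -0.1681  0.001 ]
narrow_mouth 0.46 [340.1 107. ] [ 0.5628 -0.366   0.07  ]
wide_mouth 0.62 [360.  143.6] [ 0.4908 -0.1718  0.07  ]
narrow_cap_mid 0.67 [356.  296.3] [0.4929 0.3471 0.01  ]
wide_cap_mid 0.47 [332.6 225.3] [0.5627 0.1266 0.01  ]
vial 0.65 [279.4 177.5] [ 0.7381 -0.0314  0.03  ]
tissues 0.93 [386.8 362.6] [0.4288 0.5204 0.05  ]
tissues 0.56 [337.7 114.6] [ 0.5695 -0.3473  0.05  ]
{'t': 0.9, 'q': array([-1.2661,  0.477 ,  0.0224,  1.5554, -0.0115,  1.1093, -0.0831]), 'joint_vel': array([ 0.0011, -0.002 ,  0.0022,  0.003 ,  0.0009,  0.001 ,  0.0008]), 'joint_torque': array([ -0.001 , -59.6306,   1.6068, -28.1541,   0.0126,   0.0016,
        -0.    ]), 'eef_pos': array([0.2708, 0.6183, 0.2313]), 'tool_rot': array([-0.    ,  0.205 ,  0.9788,  0.    ]), 'contact_force': array([-0.8087, -0.4811, -0.3982]), 'torque': array([ 0.007 , -0.0259,  0.0111]), 'grasp_force': 0.0, 'gripper_width': 1.0010930303667447}
```

View pics/top1.png

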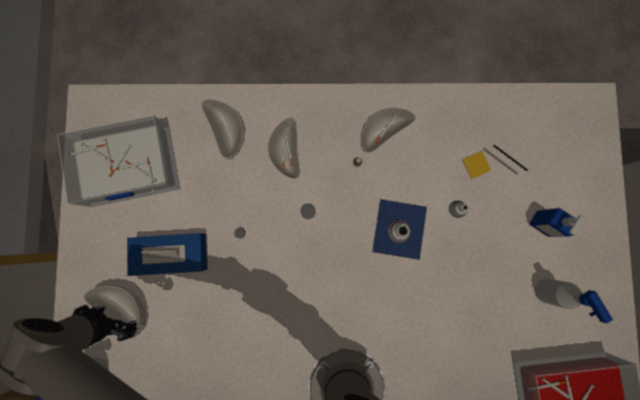

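View pics/side1.png

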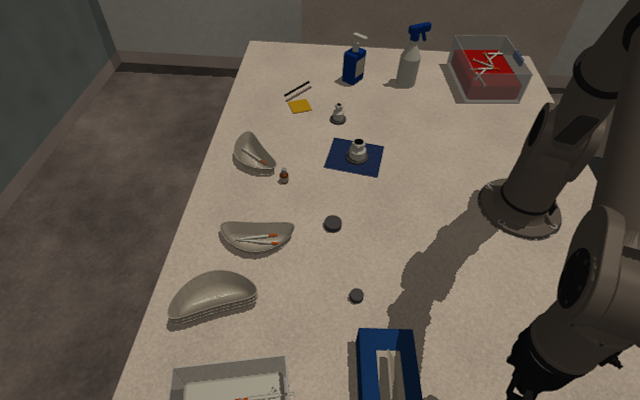

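```bash
python3 - <<'E'
from h import *
np.set_printoptions(precision=4,suppress=True)
tiles=[];C={}
for n,cc,cp in(('top',(308,211),(400,230)),('side',(333,224),(358,149))):
    c=viewer.read_camera(n);C[n]=c
    for (u,v) in (cc,cp):
        t=c['img'][v-20:v+20,u-25:u+25]; tiles.append(cv2.resize(t,(400,320),interpolation=cv2.INTER_CUBIC))
    for th,z in(('wide_cap_mid',.01),('wide_mouth',.07),('wide_pot',.035)):
        for r in cut_out(n,th)[:2]:
            m=r['pixels'];ys,xs=np.nonzero(m)
            if len(xs): print(n,th,round(r['score'],2),len(xs),'bbox',xs.min(),xs.max(),ys.min(),ys.max(),'mean',xs.mean().round(1),ys.mean().round(1),onz(c,(xs.mean(),ys.mean()),z))
im=np.vstack([np.hstack(tiles[:2]),np.hstack(tiles[2:])]); im=cv2.resize(im,(750,600))
cv2.imwrite('pics/c1.png',im[:,:,::-1])
E
```

```text
top wide_cap_mid 0.52 179 bbox 301 316 204 218 mean 308.5 210.8 [0.5648 0.1197 0.01  ]
top wide_mouth 0.71 127 bbox 397 408 225 236 mean 402.3 230.5 [ 0.4972 -0.1775  0.07  ]
top wide_pot 0.85 402 bbox 388 410 220 241 mean 399.1 230.7 [ 0.4971 -0.1744  0.035 ]
top wide_pot 0.38 132 bbox 396 408 225 236 mean 402.3 230.4 [ 0.4981 -0.1848  0.035 ]
side wide_cap_mid 0.81 219 bbox 324 340 216 231 mean 331.9 223.4 [0.5649 0.1196 0.01  ]
side wide_mouth 0.45 1242 bbox 324 382 139 176 mean 352.6 158.5 [ 0.5137 -0.0976  0.07  ]
side wide_mouth 0.19 225 bbox 330 345 104 124 mean 337.7 115.8 [ 0.5693 -0.3134  0.07  ]
side wide_pot 0.93 448 bbox 345 367 139 164 mean 356.5 152.9 [ 0.4986 -0.1648  0.035 ]
```

View pics/c1.png

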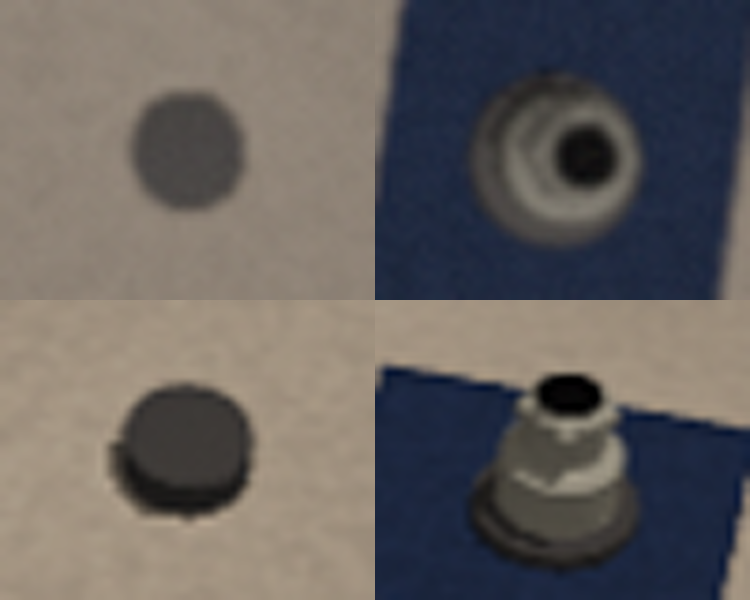

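```bash
cat > meas.py <<'E'
from h import *
def blob(img,u,v,h,lo,hi):
    g=cv2.cvtColor(img,cv2.COLOR_RGB2GRAY)[v-h:v+h,u-h:u+h].astype(float)
    G=cv2.resize(g,None,fx=8,fy=8,interpolation=cv2.INTER_CUBIC)
    m=((G>lo)&(G<hi)).astype(np.uint8)
    n,l,s,ce=cv2.connectedComponentsWithStats(m); k=l[4*2*h,4*2*h] or 1+np.argmax(s[1:,4])
    return u-h+(ce[k][0]+.5)/8-.5, v-h+(ce[k][1]+.5)/8-.5, s[k][2:5]/8, G[8*h,8*h]
E
python3 - <<'E'
from meas import *
np.set_printoptions(precision=4,suppress=True)
for n,cc,cp in(('top',(308,210),(403,231)),('side',(333,221),(359,142))):
    c=viewer.read_camera(n); g=cv2.cvtColor(c['img'],cv2.COLOR_RGB2GRAY)
    print(n,g[cc[1],cc[0]-12:cc[0]+13],g[cc[1]-12:cc[1]+13,cc[0]]); 
    b=blob(c['img'],*cp,10,-50,45); print('mouth',b,onz(c,b[:2],.07))
    b=blob(c['img'],*cc,14,-50,100) if n=='top' else blob(c['img'],*cc,14,42,85); print('cap',b,onz(c,b[:2],.02))
E
```

```text
top [132 132 132 125 104  77  70  71  70  71  71  71  73  69  71  72  71  71
  76 104 131 137 135 133 134] [135 133 133 137 130  98  74  69  70  69  73  71  73  72  71  73  74  73
  75  69  81 116 131 134 133]
mouth (np.float64(402.62646652864044), np.float64(230.43064182194618), array([  7.5  ,   7.625, 362.25 ]), np.float64(19.803713899105787)) [ 0.4973 -0.1785  0.07  ]
cap (np.float64(307.5867718446602), np.float64(210.7154437391088), array([  14.875,   15.5  , 1506.375]), np.float64(71.49546221643686)) [0.5644 0.1225 0.02  ]
side [149 154 133  81  55  57  58  58  60  59  58  59  59  59  59  60  59  58
  59  54 100 142 152 151 152] [145 150 152 151 154 144  84  54  59  59  59  59  59  60  59  59  59  59
  60  52  26  29  27  51 119]
mouth (np.float64(358.3887979930192), np.float64(141.24476439790575), array([  8.375,   5.25 , 286.5  ]), np.float64(7.68394810333848)) [ 0.4961 -0.1831  0.07  ]
cap (np.float64(332.2236709029845), np.float64(222.57353923364627), array([  18.625,   17.75 , 1637.625]), np.float64(58.75662303343415)) [0.5644 0.1246 0.02  ]
```

```bash
python3 -m crank '[{"delta_rot":[0,0,8],"xyz":[-0.046,-0.033,0],"fingers":-0.5},{"delta_rot":[0,0,16],"xyz":[-0.09,-0.065,0],"fingers":-0.5},{"delta_rot":[0,0,24],"xyz":[-0.13,-0.095,0],"fingers":-0.5},{"delta_rot":[0,0,32],"xyz":[-0.17,-0.125,0],"fingers":-0.5},{"delta_rot":[0,0,40],"xyz":[-0.21,-0.152,0],"fingers":-0.5},{"delta_rot":[0,0,48],"xyz":[-0.25,-0.18,0],"fingers":-0.5},{"delta_rot":[0,0,56],"xyz":[-0.29,-0.209,0],"fingers":-0.5},{"delta_rot":[0,0,64],"xyz":[-0.33,-0.238,0],"fingers":-0.5},{"delta_rot":[0,0,66.3],"xyz":[-0.37,-0.267,0],"fingers":-0.5},{"delta_rot":[0,0,66.3],"xyz":[-0.41,-0.295,0],"fingers":-0.5}]' 40; cat >st.py <<'E'
from h import *
np.set_printoptions(precision=4,suppress=True)
s=telemetry.get_obs();T=R.from_quat(s['tool_rot'],scalar_first=True).as_matrix()
print(s['t'],s['q'],s['eef_pos'],s['contact_force'],s['gripper_width'],s['grasp_force']);print(T)
import sys
if len(sys.argv)>3: print('to go, tool axes',T.T@(np.array([float(a) for a in sys.argv[1:4]])-s['eef_pos']))
E
python3 st.py .5644 .1222 .07
```

```text
t: 2.4
eef_pos: [0.5261, 0.1864, 0.2317]
tool_rot: [0.0, 0.707, 0.707, 0.0]
contact_force: [0.5, 0.0, 0.5]
gripper_width: 0.747
grasp_force: 0.0
2.4 [-0.7919  0.2963  0.4185  1.8615 -0.1408  1.0118 -0.3148] [0.5261 0.1864 0.2317] [0.5402 0.0251 0.4574] 0.7473022282231222 0.0
[[-0.      1.      0.0006]
 [ 1.      0.      0.0006]
 [ 0.0006  0.0006 -1.    ]]
to go, tool axes [-0.0643  0.0382  0.1617]
```

```bash
python3 -m crank '[{"delta_rot":[0,0,0],"xyz":[-0.033,0.02,0.02],"fingers":-0.5},{"delta_rot":[0,0,0],"xyz":[-0.064,0.038,0.05],"fingers":-0.5},{"delta_rot":[0,0,0],"xyz":[-0.064,0.038,0.09],"fingers":-0.5},{"delta_rot":[0,0,0],"xyz":[-0.064,0.038,0.13],"fingers":-0.5},{"delta_rot":[0,0,0],"xyz":[-0.064,0.038,0.16],"fingers":-0.5},{"delta_rot":[0,0,0],"xyz":[-0.064,0.038,0.18],"fingers":-0.5},{"delta_rot":[0,0,0],"xyz":[-0.064,0.038,0.18],"fingers":-0.5},{"delta_rot":[0,0,0],"xyz":[-0.064,0.038,0.18],"fingers":-0.5}]' 40; python3 - <<'E'
from h import *
np.set_printoptions(precision=4,suppress=True)
s=telemetry.get_obs(); p=s['eef_pos']; print(p)
t=[]
for n in('side','top'):
    c=viewer.read_camera(n); u,v=map(int,proj(c,p)); print(n,proj(c,p),proj(c,[.5644,.1222,.02]))
    i=c['img'][v-40:v+30,u-44:u+44]; t.append(cv2.resize(i,(396,315),interpolation=cv2.INTER_CUBIC))
cv2.imwrite('pics/g1.png',np.hstack(t)[:,:,::-1])
E
```

```text
t: 3.2
eef_pos: [0.5637, 0.124, 0.0517]
tool_rot: [0.0, 0.707, 0.707, 0.0]
contact_force: [-0.1, 0.2, 0.4]
gripper_width: 0.748
grasp_force: 0.0
[0.5637 0.124  0.0517]
side [333.0, 215.4] [332.3, 221.9]
top [306.8, 210.2] [307.7, 210.7]
```

View pics/g1.png

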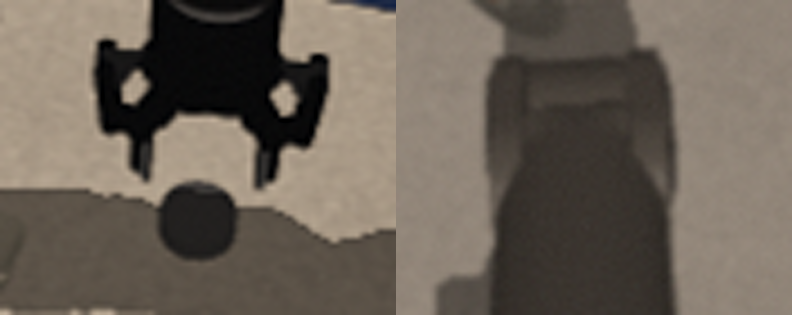

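```bash
python3 -m crank '[{"delta_rot":[0,0,0],"xyz":[-0.002,0.001,0.02],"fingers":-0.5},{"delta_rot":[0,0,0],"xyz":[-0.002,0.001,0.035],"fingers":-0.5},{"delta_rot":[0,0,0],"xyz":[-0.002,0.001,0.045],"fingers":-0.5},{"delta_rot":[0,0,0],"xyz":[-0.002,0.001,0.05],"fingers":-0.5},{"delta_rot":[0,0,0],"xyz":[-0.002,0.001,0.05],"fingers":-0.5}]'; python3 - <<'E'
from h import *
np.set_printoptions(precision=4,suppress=True)
s=telemetry.get_obs(); p=s['eef_pos']; print(p)
c=viewer.read_camera('side'); u,v=map(int,proj(c,p)); print(u,v)
i=c['img'][v-30:v+20,u-35:u+35]; cv2.imwrite('pics/g2.png',cv2.resize(i,None,fx=8,fy=8,interpolation=cv2.INTER_CUBIC)[:,:,::-1])
E
```

```text
t: 3.8
eef_pos: [0.5641, 0.122, 0.0008]
tool_rot: [-0.0, 0.707, 0.707, -0.0]
contact_force: [0.4, 0.1, -0.4]
gripper_width: 0.75
grasp_force: 0.0
[0.5641 0.122  0.0008]
332 226
```

View pics/g2.png

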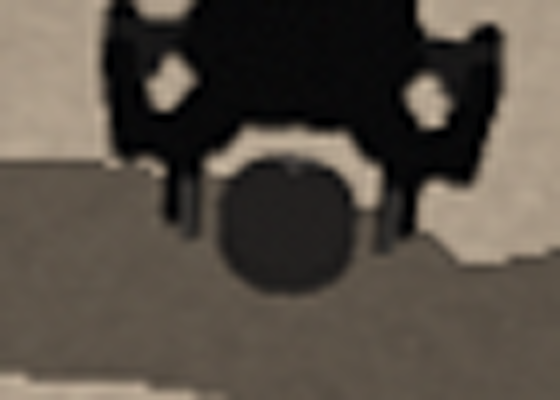

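```bash
python3 -m crank '[{"delta_rot":[0,0,0],"xyz":[0,0,0.002],"fingers":-0.3},{"delta_rot":[0,0,0],"xyz":[0,0,0.002],"fingers":-0.1},{"delta_rot":[0,0,0],"xyz":[0,0,0.002],"fingers":0.2},{"delta_rot":[0,0,0],"xyz":[0,0,0.002],"fingers":1},{"delta_rot":[0,0,0],"xyz":[0,0,0.002],"fingers":1},{"delta_rot":[0,0,0],"xyz":[0,0,0.002],"fingers":1},{"delta_rot":[0,0,0],"xyz":[0,0,0.002],"fingers":1}]' 80
```

```text
t: 4.55
eef_pos: [0.5649, 0.1221, 0.0003]
tool_rot: [0.0, 0.707, 0.707, 0.001]
contact_force: [-1.6, -0.1, 5.5]
gripper_width: 0.565
grasp_force: 81.4
```

```bash
python3 -m crank '[{"delta_rot":[0,0,0],"xyz":[0,0,-0.03],"fingers":1},{"delta_rot":[0,0,0],"xyz":[0,0,-0.07],"fingers":1},{"delta_rot":[0,0,0],"xyz":[-0.02,0,-0.1],"fingers":1},{"delta_rot":[0,0,0],"xyz":[-0.06,-0.012,-0.12],"fingers":1},{"delta_rot":[0,0,0],"xyz":[-0.1,-0.024,-0.12],"fingers":1},{"delta_rot":[0,0,0],"xyz":[-0.14,-0.034,-0.12],"fingers":1},{"delta_rot":[0,0,0],"xyz":[-0.18,-0.044,-0.12],"fingers":1},{"delta_rot":[0,0,0],"xyz":[-0.22,-0.054,-0.12],"fingers":1},{"delta_rot":[0,0,0],"xyz":[-0.255,-0.062,-0.12],"fingers":1},{"delta_rot":[0,0,0],"xyz":[-0.275,-0.066,-0.12],"fingers":1}]'; python3 st.py .497 -.180 .085
```

```text
t: 5.55
eef_pos: [0.4974, -0.1565, 0.1199]
tool_rot: [0.001, 0.708, 0.706, -0.0]
contact_force: [1.1, -0.3, -0.2]
gripper_width: 0.569
grasp_force: 82.4
5.55 [-0.1761  0.3952  0.4475  2.0462 -0.2458  0.75    0.4192] [ 0.4974 -0.1565  0.1199] [ 1.0568 -0.3435 -0.1889] 0.5686312449668486 82.42534305900335
[[ 0.0032  1.      0.0007]
 [ 1.     -0.0032 -0.0009]
 [-0.0009  0.0007 -1.    ]]
to go, tool axes [-0.0234 -0.0004  0.035 ]
```

```bash
python3 -m crank '[{"delta_rot":[0,0,0],"xyz":[-0.015,0,0.0],"fingers":1},{"delta_rot":[0,0,0],"xyz":[-0.023,0,0.02],"fingers":1},{"delta_rot":[0,0,0],"xyz":[-0.023,0,0.036],"fingers":1},{"delta_rot":[0,0,0],"xyz":[-0.023,0,0.036],"fingers":1},{"delta_rot":[0,0,0],"xyz":[-0.023,0,0.036],"fingers":1}]'; python3 - <<'E'
from h import *
np.set_printoptions(precision=4,suppress=True)
s=telemetry.get_obs(); p=s['eef_pos']; print(p,s['contact_force'])
t=[]
for n in('side','top'):
    c=viewer.read_camera(n); u,v=map(int,proj(c,[p[0],p[1],.07])); print(n,u,v,'TCP',proj(c,p),'captop',proj(c,p+[0,0,.02]))
    i=c['img'][v-25:v+25,u-25:u+25]; t.append(cv2.resize(i,(400,400),interpolation=cv2.INTER_CUBIC))
cv2.imwrite('pics/p1.png',np.clip(np.hstack(t)[:,:,::-1]*1.6,0,255))
E
```

```text
t: 6.05
eef_pos: [0.4987, -0.1759, 0.0836]
tool_rot: [-0.0, 0.707, 0.707, -0.0]
contact_force: [-0.3, -0.6, -0.2]
gripper_width: 0.569
grasp_force: 82.4
[ 0.4987 -0.1759  0.0836] [-0.3146 -0.5766 -0.1744]
side 357 142 TCP [358.0, 139.4] captop [358.6, 134.5]
top 401 230 TCP [402.7, 229.9] captop [404.1, 229.8][ WARN:0@1.222] global loadsave.cpp:1063 imwrite_ Unsupported depth image for selected encoder is fallbacked to CV_8U.
```

View pics/p1.png

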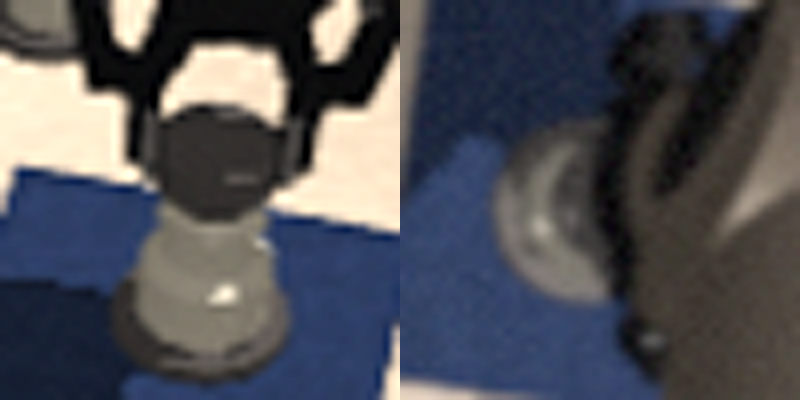

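```bash
python3 - <<'E'
from h import *
np.set_printoptions(precision=4,suppress=True,linewidth=150)
p=telemetry.get_obs()['eef_pos']; c=viewer.read_camera('side'); save(c,'p2.png')
a=np.linspace(0,2*np.pi,200)
def sil(x,y,z0,z1,r):
    q=np.array([proj(c,[x+r*np.cos(t),y+r*np.sin(t),z]) for z in(z0,z1) for t in a]); return q.min(0),q.max(0)
print(p,'pred cap',sil(p[0],p[1],p[2],p[2]+.02,.0255))
print('per 1mm x,y:',np.subtract(proj(c,p+[.001,0,0]),proj(c,p))*1,np.subtract(proj(c,p+[0,.01,0]),proj(c,p))/10)
print('pred foot of pot .497,-.180',sil(.497,-.180,.0,.010,.038),'neck',proj(c,[.497,-.18,.07]))
g=cv2.cvtColor(c['img'],cv2.COLOR_RGB2GRAY)
print('cols 358-360 rows 125-172');print(g[125:172,357:361].T)
for r in (150,160,164): print(r,'cols 340..376',g[r,340:377])
for r in (134,140,143,144,145): print(r,'cols 345..372',g[r,345:373])
E
```

```text
[ 0.4993 -0.176   0.0842] pred cap (array([350. , 129.4]), array([366.4, 144.4]))
per 1mm x,y: [-0.3  0. ] [0.  0.2]
pred foot of pot .497,-.180 (array([344.9, 148.1]), array([367.6, 165.4])) neck [358.1, 141.8]
cols 358-360 rows 125-172
[[149 148 150 147 110  22  29  30  31  29  31  31  30  31  30  30  30  30  25  38  87  81  79  76  75  77  79  84  85  82  75  77  77  77  78  76
   59  59  48  27  29  41  40  41  40  38  38]
 [146 147 150 149 115  39  28  29  30  29  30  29  31  30  30  30  29  29  23  35  89  86  83  76  74  77  78  82  94 116  75  77  78  78  79  76
   60  58  46  29  32  40  40  40  39  38  39]
 [145 147 150 149 115  52  45  29  30  30  30  30  30  29  31  30  30  29  24  37  88  83  79  76  75  76  78  96 134 134  74  78  77  77  80  79
   60  57  43  31  36  37  38  39  40  40  38]
 [145 145 149 152 127  54  55  28  30  31  30  31  31  35  47  29  29  30  24  36  86  80  77  76  77  76  77 104 154 131  75  80  79  78  76  59
   46  55  36  32  38  37  38  40  40  40  40]]
150 cols 340..376 [38 36 37 38 40 39 39 41 45 63 75 79 80 79 76 77 77 77 77 76 76 76 76 7
[... 207 characters left out ...]
20 20 24 36 41 39 37 31 27 30 30 30 27 29 31 32 30 27 34 39 40 40 39 39 37 37 39 39 39 39 37 37]
134 cols 345..372 [153 160  95   0  27  47  33  26  30  30  30  30  29  29  30  31  31  30  30  31  29  22  30  47  27   4 119 154]
140 cols 345..372 [ 34  32  30  33  49  99  75  25  28  29  28  29  30  30  30  29  27  28  28  29  35  76  97 136 157 154 151 151]
143 cols 345..372 [ 38  38  38  38  38  36  53  75  82  70  45  28  25  23  24  24  30  42  52  66  63  71 100 110 129 143 141 142]
144 cols 345..372 [37 37 37 39 39 38 48 66 74 80 73 53 38 35 37 36 43 72 82 82 59 35 33 31 29 35 37 65]
145 cols 345..372 [37 37 37 39 38 40 53 65 71 74 80 84 87 89 88 86 85 82 80 74 52 35 37 37 36 37 36 35]
```

```bash
python3 -m crank '[{"delta_rot":[0,0,0],"xyz":[-0.004,-0.002,0],"fingers":1},{"delta_rot":[0,0,0],"xyz":[-0.004,-0.002,0.004],"fingers":1},{"delta_rot":[0,0,0],"xyz":[-0.004,-0.002,0.008],"fingers":1},{"delta_rot":[0,0,0],"xyz":[-0.004,-0.002,0.012],"fingers":1},{"delta_rot":[0,0,0],"xyz":[-0.004,-0.002,0.014],"fingers":1},{"delta_rot":[0,0,0],"xyz":[-0.004,-0.002,0.016],"fingers":1},{"delta_rot":[0,0,0],"xyz":[-0.004,-0.002,0.016],"fingers":1}]' 100; python3 st.py .497 -.18 .065
```

```text
t: 6.9
eef_pos: [0.4965, -0.1799, 0.0669]
tool_rot: [-0.0, 0.707, 0.707, -0.0]
contact_force: [-0.2, 0.6, -0.2]
gripper_width: 0.56
grasp_force: 103.2
6.9 [-0.0872  0.4915  0.4007  2.0584 -0.3093  0.6491  0.5205] [ 0.4965 -0.1799  0.0669] [-0.2014  0.6348 -0.1812] 0.5596364790076306 103.20893537253141
[[-0.0009  1.     -0.0006]
 [ 1.      0.0009  0.0001]
 [ 0.0001 -0.0006 -1.    ]]
to go, tool axes [-0.0001  0.0006  0.0019]
```

```bash
python3 -m crank '[{"delta_rot":[0,0,0],"xyz":[0,0,0.001],"fingers":1},{"delta_rot":[0,0,0],"xyz":[0,0,0.002],"fingers":1},{"delta_rot":[0,0,0],"xyz":[0,0,0.003],"fingers":1},{"delta_rot":[0,0,0],"xyz":[0,0,0.003],"fingers":1}]'
```

```text
t: 7.3
eef_pos: [0.4971, -0.1798, 0.0647]
tool_rot: [0.0, 0.707, 0.707, 0.0]
contact_force: [0.1, 0.7, 5.2]
gripper_width: 0.561
grasp_force: 104.0
```

```bash
python3 -m crank '[{"delta_rot":[0,0,0],"xyz":[0,0,0.001],"fingers":1},{"delta_rot":[0,0,0],"xyz":[0,0,0.002],"fingers":1}]'
```

```text
t: 7.5
eef_pos: [0.4976, -0.18, 0.0633]
tool_rot: [0.001, 0.707, 0.707, 0.001]
contact_force: [-1.5, 1.7, 12.4]
gripper_width: 0.561
grasp_force: 104.7
```

```bash
python3 -m crank '[{"delta_rot":[0,0,0],"xyz":[0,0,0.001],"fingers":1},{"delta_rot":[0,0,0],"xyz":[0,0,0.002],"fingers":1}]'
```

```text
t: 7.7
eef_pos: [0.4971, -0.1799, 0.0607]
tool_rot: [0.0, 0.707, 0.707, 0.0]
contact_force: [0.2, 0.7, 1.4]
gripper_width: 0.562
grasp_force: 103.5
```

Clicked: force rose to 12 N at z 0.063, then dropped. Going on to the stop (expected at about 0.054).

```bash
python3 -m crank '[{"delta_rot":[0,0,0],"xyz":[0,0,0.001],"fingers":1},{"delta_rot":[0,0,0],"xyz":[0,0,0.002],"fingers":1},{"delta_rot":[0,0,0],"xyz":[0,0,0.003],"fingers":1},{"delta_rot":[0,0,0],"xyz":[0,0,0.004],"fingers":1},{"delta_rot":[0,0,0],"xyz":[0,0,0.005],"fingers":1},{"delta_rot":[0,0,0],"xyz":[0,0,0.005],"fingers":1}]'
```

```text
t: 8.3
eef_pos: [0.4965, -0.1802, 0.0553]
tool_rot: [-0.0, 0.707, 0.707, -0.0]
contact_force: [0.0, 0.9, -2.1]
gripper_width: 0.562
grasp_force: 104.4
```

```bash
python3 -m crank '[{"delta_rot":[0,0,0],"xyz":[0,0,0.001],"fingers":1},{"delta_rot":[0,0,0],"xyz":[0,0,0.002],"fingers":1},{"delta_rot":[0,0,0],"xyz":[0,0,0.003],"fingers":1},{"delta_rot":[0,0,0],"xyz":[0,0,0.003],"fingers":1}]'
```

```text
t: 8.7
eef_pos: [0.4966, -0.1803, 0.0543]
tool_rot: [-0.0, 0.707, 0.707, 0.001]
contact_force: [-6.7, 3.6, 23.7]
gripper_width: 0.559
grasp_force: 107.3
```

```bash
python3 -m crank '[{"delta_rot":[0,0,0],"xyz":[0,0,0.0005],"fingers":1},{"delta_rot":[0,0,0],"xyz":[0,0,0.0005],"fingers":1},{"delta_rot":[0,0,0],"xyz":[0,0,0.0005],"fingers":1},{"delta_rot":[0,0,0],"xyz":[0,0,0.0005],"fingers":1}]'; python3 - <<'E'
from h import *
c=viewer.read_camera('side'); u,v=358,145
cv2.imwrite('pics/f1.png',cv2.resize(c['img'][v-25:v+25,u-30:u+30],None,fx=8,fy=8,interpolation=cv2.INTER_CUBIC)[:,:,::-1])
s=telemetry.get_obs();print(s['eef_pos'],s['contact_force'])
E
```

```text
t: 9.1
eef_pos: [0.4967, -0.1803, 0.0543]
tool_rot: [-0.0, 0.707, 0.707, 0.001]
contact_force: [-9.0, 4.1, 29.5]
gripper_width: 0.562
grasp_force: 108.0
[ 0.49666404 -0.1803145   0.05426812] [-8.93096396  3.36549908 30.02543118]
```

View pics/f1.png

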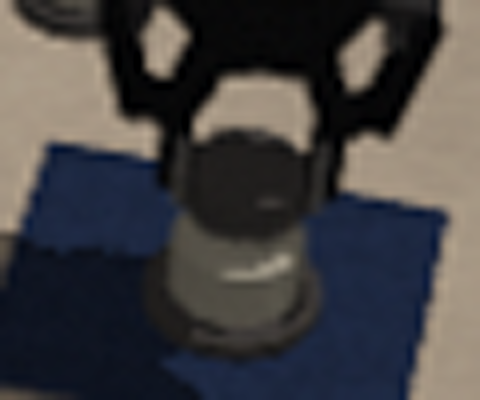

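The cap sits level on the pot, at about crop pixel (248,185). The neck is covered, and the arm is holding 30 N against the stop, which is at the expected height.

```bash
python3 -c "from station import job; print(job.hand_in())"
```

```text
the job is handed in; nothing more can be done
None
```

The wide cap is on the wide pot on the blue mat: it clicked at about 12 N, went down to its hard stop (fingertips at z = 0.054 m, as expected), and I handed the job in at about 9 s with the arm still pressing at about 30 N.

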